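Set the drag nut of a wire reel

TASK

Set the drag on the larger of the two reels standing on spindles: screw the knurled nut on top of it down clockwise until it bottoms out, then back it off a quarter turn so the reel can run. Finish while still holding the nut in your grip at that setting, so that it cannot creep while a colleague tightens its set screw. Leave the small reel's nut and the other things on the bench as they are.

Things in the scene. Friction and masses are not known exactly. Their poses are not given: they have to be found in the camera images.
- wire_stand: stand of the LARGE reel (copper wire), bolted down: grey round foot 110 mm across, upright threaded stud 16 mm thick ending 132 mm above the bench. Reel with black flanges 84 mm across, upper flange 82 mm above the bench; on it felt and steel washers 46 mm across, up to 88 mm. The reel can spin. Origin on the bench on the stud's axis; z up
- wire_nut: drag nut of the LARGE reel, brass, already on the stud: collar 48 mm across, 6 mm high; above it the knurled grip 38 mm across, 22 mm high. Origin: centre of its underside, z up. Right-hand thread, sinks 4 mm per clockwise turn seen from above; bottomed on the washer its underside is 88 mm above the bench. Thread drag about 0.05 N m, hard stop at the bottom; stays where it is left
- wire_nut_top (a point): centre of the top face of the large reel's nut, on the stud's axis, 28 mm above its underside; the stud stands 10 to 16 mm out of it. Gripped with about 38 N the fingers carry well over 0.2 N m before they slip round it; lightly gripped they slip sooner
- wire_nut_turn (a joint): turn of the large reel's nut (rad): grows as it is turned clockwise seen from above (tightened), 0 when it has bottomed out, negative when unscrewed; -1.571 is a quarter turn back from the bottom. It starts between -5.6 and -2.6
- solder_stand: reel stand of the SMALL reel (solder), bolted to the bench: the same foot and stud, reel flanges 60 mm in diameter, upper flange 63 mm above the bench, stud end 113 mm above the bench. Origin on the bench, on the stud's axis. The two stands may have changed places
- solder_nut_turn (a joint): turn of the small reel's nut, an identical nut (rad), counted the same way; it starts at about -3.2 and is to stay there
- marker: white marker pen with a red cap, 132 mm long, 19 mm thick, lying flat; origin under its middle. Leave it alone
- cutters: side cutters with orange handles, about 115 mm long and 15 mm high, lying flat; origin under the pivot. Leave it alone
- spare_reel: small loose reel of solder with blue flanges, 52 mm diameter, 36 mm high, standing on the bench without any spindle; origin under its centre. Leave it alone
- screwdriver: screwdriver with an orange handle, 190 mm long, 26 mm thick, lying flat; origin under its middle. Leave it alone
- dome: black domed plastic housing, 62 mm diameter, 71 mm high; origin under its centre. Leave it alone
- board: small green circuit board, 75 x 45 mm, parts on it up to 15 mm high; origin under its centre. Leave it alone
- flux_jar: small closed jar with a white lid, 48 mm diameter, 50 mm high; origin under its centre. Leave it alone

How it is judged:
On the way:
1. the large reel's nut is screwed down until it bottoms out (value of joint wire_nut_turn above -0.1 rad), for 0.1 s.
At the end, for the whole second after the job is handed in: The large reel's nut, having bottomed out, is 90 +- 17 degrees back from the bottom and still, gripped by the fingers (over 2 N, grip point within 18 mm of its axis, 40 mm of its top) at the end and through the next second; the small reel's nut not turned, other things not moved (value of joint wire_nut_turn between -1.871 and -1.271 rad and value of joint solder_nut_turn between -3.6 and -2.8 rad and velocity of joint wire_nut_turn between -0.15 and 0.15 rad/s and contact force between the fingers and wire_nut above 2 N and horizontal distance between the grasp point and wire_nut below 0.018 m and distance between the grasp point and wire_nut_top below 0.04 m); the arm keeps its last pose, push and grip.
It fails at once if the small reel's nut is turned by more than about 15 degrees (value of joint solder_nut_turn above -2.75 rad or value of joint solder_nut_turn below -3.65 rad).
It fails at once if one of the other things is shifted by more than 30 mm (distance of any of marker, cutters, spare_reel, screwdriver, dome, board, flux_jar from where it was at the start of the episode above 0.03 m).
It also fails if it takes over 64 s, if anything falls off the work surface, if the arm or the gripper's body presses on something with over 40 N, if the wrist force passes 120 N, or if a joint passes its speed limit or range.

ROBOT

A 6-joint arm with a two-finger parallel gripper is mounted at the origin on the work surface. World frame = base frame: x ahead of the robot, y to its left, z up, the work surface at z = 0. Lengths are in m, angles in rad, forces in N, time in s.
With the tool pointing down it reaches from about 0.3 to 0.775 m from the base axis. Payload 14.6 kg.
Tool frame: the origin (TCP) lies at the very end of the fingers, on their centre line; the grasp point (between the pads) lies 19 mm behind it; z points along the fingers, y is the line along which they close (so a half turn about z gives the same grasp; the last joint's range is limited). The gripper opens to 94 mm and grips with 3 to 60 N. Pads are 16 mm wide; open, the fingers measure 119 mm over their backs; the gripper's body (75 mm by 177 mm) begins 78 mm behind the grasp point.
Start: joints at [1.121, 0.3, 1.521, -0, 1.321, -0.067], TCP at [0.205, 0.51, 0.174] pointing down, gripper open.
Joint ranges: [-3.03, 3.03], [-0.79, 2.21], [0.23, 2.52], [-1.04, 4.18], [0, 3.07], [-2.55, 2.55]. Speed limits (rad/s): [2.22, 2.22, 2.57, 3.14, 3.14, 3.14].

INTERFACE

Orientations are given as [roll, pitch, yaw] about the fixed x, y, z axes, in that order (R = Rz(yaw) Ry(pitch) Rx(roll)).
In Python, from station import status, vision, order, silhouettes gives the robot as it stands. The module is installed in compiled form; this text tells all that it offers.
- The arm moves only by the shell command python3 -m pendant 'ROWS' [FORCE]. ROWS is JSON, one flat list of numbers, 7 for each row, row after row: the shift along the tool's x, y, z in units of 500 mm (1.0 is 500 mm), then the turn, a rotation vector about the tool's x, y, z in units of 90 degrees (1.0 is 90 degrees), then the opening, from -1 (shut) to 1 (fully open). A call has 1 to 12 rows; each row is the pose to reach, as a shift and turn from the pose commanded when the call began, along the tool's axes at that moment; what a row does not reach only later rows make up. A row lasts 1/10 s, in which the tool goes at most 50 mm and 8.59 degrees, less where a joint would pass 70% of its speed; a pose out of reach is approached as far as the arm can. A call with a number of a shift or a turn outside -1 to 1 is refused whole. A call with a gripper value outside its range is refused whole. The fingers move at their own pace and stop on an object; FORCE is the grip in N (left out, the last holds). Time passes only in rows, so rows that repeat a pose let the fingers close. It gives the time, the measured TCP pose, the force, the opening and the grip force at its end, in the units of the state.
- status.get_obs(): the state, without advancing time (a new reading comes with each control period).
- vision.camera(name): name is "scene" or "top" or "wrist"; returns a dict with "pixels" (400x640x3 uint8, red, green, blue), "K" (3x3 intrinsics, pixels), "R" (3x3) and "t" (3): a world point X has camera coordinates R X + t. Camera axes: x right, y down, z forward; pixel columns grow to the right and rows downward; lengths in m; the calibration is good to about 2 mm. A picture is of the moment at which its call begins. There is no depth.
- order.hand_in(): hands the job in; it is judged then, once.
Trained networks look in a picture, given as the dict that the camera call returned (one of the last four; its "shot" number tells which), for a name from the list of things; names that differ only in an ending like _2 or _b are one class to them, and where a whole thing is asked for, a point or a joint stands for the part that bears it (a point fixed in the world has none). Each returns a list of dicts, best first, with "score" (0 to 1); they miss things now and then, are a little off and sometimes report something else, mostly with a low value. They report only what shows in the picture. A call takes as long as a camera call.
- silhouettes(target, picture): "region" (400x640 bool, what is visible of it) and "extent" ([left, top, right, bottom] in pixels, round what is visible of it).
The state is a dict: "time_s": time; "qpos": joint angles; "joint_vel": joint speeds; "tau": joint torques, N m; "ee_pos": TCP position; "eef_rot": TCP orientation; "force": force on the tool from outside, world axes, zero at the start; "moment": the same for the moment, N m; "grip_width": finger opening in m; "grip_force": force on a finger pad.
Only numpy, scipy, OpenCV 4.12 (cv2) and the standard library are available. Lean on these libraries where they do the work, as an engineer would, in place of code of your own. Each camera call takes 0.05 s, during which the arm holds its last target. There are 200 camera calls.

## Working session

There is one attempt and no reset: what is moved stays moved. The work goes in short steps, Python scripts to look and compute and a shell command to move; the robot and the scene stay as the last step left them, time stands still between calls to the robot, and variables do not carry over. Pictures are saved under pics/ and viewed, at most 10 in all, crops included, and the job is handed in when it is done.

```bash
mkdir -p pics; cat > h.py <<'E'
import numpy as np, cv2
from station import status, vision, order, silhouettes
def save(p,n): cv2.imwrite('pics/'+n+'.png', cv2.cvtColor(p['pixels'],cv2.COLOR_RGB2BGR))
def ray(p,uv):
    d=p['R'].T@np.linalg.solve(p['K'],[uv[0],uv[1],1.]); c=-p['R'].T@p['t']; return c,d/np.linalg.norm(d)
def atz(p,uv,z):
    c,d=ray(p,uv); return c+d*(z-c[2])/d[2]
def proj(p,X):
    x=p['K']@(p['R']@np.asarray(X)+p['t']); return x[:2]/x[2]
E
python3 - <<'E'
from h import *
o=status.get_obs(); print({k:np.round(v,3) for k,v in o.items()})
for n in ('scene','top'):
    p=vision.camera(n); save(p,n+'0'); print(n,'cam',np.round(-p['R'].T@p['t'],3))
    for t in ('wire_nut','wire_stand','solder_stand'):
        for s in silhouettes(t,p)[:2]:
            ys,xs=np.nonzero(s['region']); print(t,round(s['score'],2),s['extent'],xs.mean().round(1),ys.mean().round(1))
E
```

```text
{'time_s': np.float64(0.0), 'qpos': array([ 1.121,  0.3  ,  1.522, -0.   ,  1.321, -0.067]), 'joint_vel': array([ 0.   , -0.   , -0.001, -0.001, -0.001,  0.001]), 'tau': array([-3.0000e-03, -5.3181e+01, -3.5272e+01,  7.1000e-02,  2.4000e-02,
       -0.0000e+00]), 'ee_pos': array([0.205, 0.51 , 0.173]), 'eef_rot': array([-3.14 , -0.   ,  2.759]), 'force': array([ 0.072, -0.05 , -0.206]), 'moment': array([-0.016, -0.033,  0.004]), 'grip_force': np.float64(0.0), 'grip_width': np.float64(0.094)}
scene cam [1.063 0.777 1.077]
wire_nut 0.72 [393.0, 217.8, 409.3, 235.8] 399.5 226.4
wire_stand 0.65 [374.7, 215.5, 415.9, 268.8] 395.7 242.1
wire_stand 0.57 [327.5, 198.8, 370.6, 223.2] 348.9 210.6
solder_stand 0.76 [309.8, 154.9, 344.5, 198.1] 328.2 179.6
top cam [0.406 0.011 1.23 ]
wire_nut 0.5 [242.8, 235.7, 262.7, 250.8] 255.0 244.9
wire_stand 0.72 [245.3, 230.2, 277.2, 265.0] 258.5 246.1
wire_stand 0.21 [308.5, 213.3, 318.5, 257.1] 313.6 235.6
solder_stand 0.64 [335.4, 220.4, 372.5, 256.6] 354.0 237.7
```

```bash
python3 - <<'E'
import cv2,numpy as np
a=cv2.imread('pics/scene0.png')[110:310,230:480]; b=cv2.imread('pics/top0.png')[150:350,180:430]
cv2.imwrite('pics/both.png',np.vstack([cv2.resize(a,(375*1,300)),cv2.resize(b,(375,300))]) if 0 else np.hstack([cv2.resize(a,None,fx=1.6,fy=1.6,interpolation=2),cv2.resize(b,None,fx=1.6,fy=1.6,interpolation=2)]))
E
```

```text
(no output)
```

View pics/both.png

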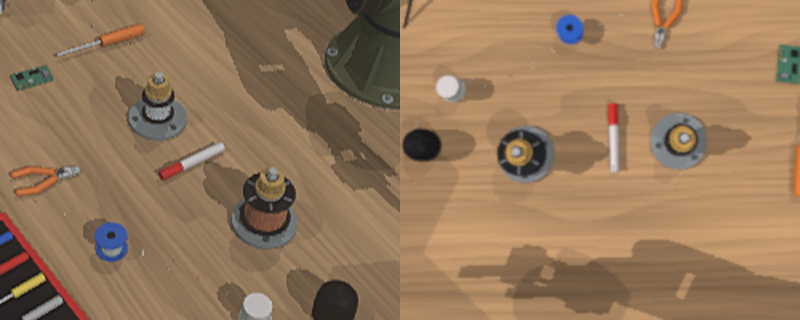

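View pics/top0.png

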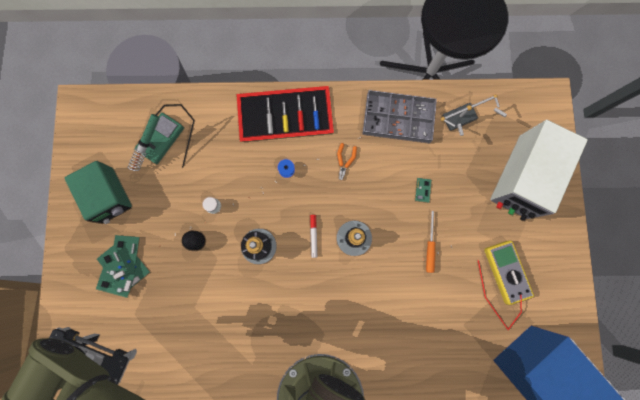

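The top view shows the copper reel at about (257,245), with the dome at (193,240) and the jar at (211,205) to its left. The marker is at (313,236) and the small reel at (354,238). Next I triangulate the large nut.

```bash
cat >> h.py <<'E'
def tri(obs):
    A=np.zeros((3,3));b=np.zeros(3)
    for p,uv in obs:
        c,d=ray(p,uv); M=np.eye(3)-np.outer(d,d); A+=M;b+=M@c
    X=np.linalg.solve(A,b); return X,[np.round(np.array(uv)-proj(p,X),1) for p,uv in obs]
E
python3 - <<'E'
from h import *
P={n:vision.camera(n) for n in ('scene','top')}
for t in ('wire_nut','wire_stand','solder_stand','dome','flux_jar','marker'):
    L=[]
    for n in P:
        r=silhouettes(t,P[n])
        if r:
            e=r[0]['extent'];ys,xs=np.nonzero(r[0]['region']);L.append((P[n],(xs.mean(),ys.mean())));print(t,n,round(r[0]['score'],2),np.round(e),np.round(L[-1][1],1))
    if len(L)==2: X,r=tri(L); print('  ',X.round(3),r)
print('foot top view',atz(P['top'],(258,246),.0), proj(P['scene'],[.3,.25,.1]))
E
```

```text
wire_nut scene 0.74 [392. 217. 406. 235.] [398.8 226.2]
wire_nut top 0.63 [242. 236. 264. 252.] [254.4 245. ]
   [0.452 0.183 0.091] [array([-0.2, -0. ]), array([-0.1,  0.1])]
wire_stand scene 0.72 [373. 218. 417. 267.] [395.8 242. ]
solder_stand scene 0.77 [311. 154. 348. 198.] [328.  179.7]
solder_stand top 0.4 [341. 146. 353. 178.] [343.5 162.6]
   [ 0.613 -0.022  0.201] [array([25.9,  9.3]), array([ 18.1, -18.5])]
dome scene 0.9 [426. 287. 452. 322.] [439.1 301.4]
dome top 0.71 [181. 232. 207. 252.] [193.5 240.5]
   [0.471 0.379 0.023] [array([-0.5, -0. ]), array([-0.3,  0.3])]
flux_jar scene 0.73 [379. 292. 399. 320.] [389.4 306.4]
flux_jar top 0.65 [204. 198. 222. 216.] [211.8 205.2]
   [0.58  0.326 0.02 ] [array([-0.5, -0.1]), array([-0.3,  0.3])]
marker scene 0.83 [329. 198. 370. 226.] [348.8 210.7]
marker top 0.52 [309. 214. 316. 256.] [313.6 235.2]
   [0.483 0.012 0.005] [array([-0.5, -0.1]), array([-0.3,  0.4])]
foot top view [0.4513473  0.18600235 0.        ] [462.57554127 217.31777621]
```

```bash
R=-0.70,-0.42,-0.1,0,0,-1,1; python3 -m pendant '[-0.70,-0.42,-0.1,0,0,-1,1,-0.70,-0.42,-0.1,0,0,-1,1,-0.70,-0.42,-0.1,0,0,-1,1,-0.70,-0.42,-0.1,0,0,-1,1,-0.70,-0.42,-0.1,0,0,-1,1,-0.70,-0.42,-0.1,0,0,-1,1,-0.70,-0.42,-0.1,0,0,-1,1,-0.70,-0.42,-0.1,0,0,-1,1,-0.70,-0.42,-0.1,0,0,-1,1,-0.70,-0.42,-0.1,0,0,-1,1,-0.70,-0.42,-0.1,0,0,-1,1,-0.70,-0.42,-0.1,0,0,-1,1]'
python3 - <<'E'
from h import *
o=status.get_obs(); print({k:np.round(o[k],3) for k in ('time_s','qpos','ee_pos','eef_rot')})
p=vision.camera('wrist'); save(p,'w1'); print(-p['R'].T@p['t'])
for t in ('wire_nut','wire_stand'):
    for s in silhouettes(t,p)[:2]:
        ys,xs=np.nonzero(s['region']); print(t,round(s['score'],2),np.round(s['extent']),xs.mean().round(1),ys.mean().round(1))
print(proj(p,[.452,.183,.117]))
E
```

```text
time_s: 2.3
ee_pos: [0.452, 0.1841, 0.2238]
eef_rot: [-3.142, 0.0, -1.949]
force: [0.7, 0.4, 0.8]
grip_width: 0.0938
grip_force: 0.0
{'time_s': np.float64(2.3), 'qpos': array([ 0.312,  0.124,  1.617,  0.   ,  1.401, -2.452]), 'ee_pos': array([0.452, 0.184, 0.224]), 'eef_rot': array([-3.142,  0.   , -1.949])}
[0.42649701 0.12032025 0.43421567]
wire_nut 0.78 [299. 162. 340. 206.] 319.9 182.8
wire_nut 0.41 [ 20.  38. 111.  87.] 62.0 58.5
wire_stand 0.66 [283. 134. 358. 214.] 320.2 174.4
[320.27386983 188.6481785 ]
```

View pics/w1.png

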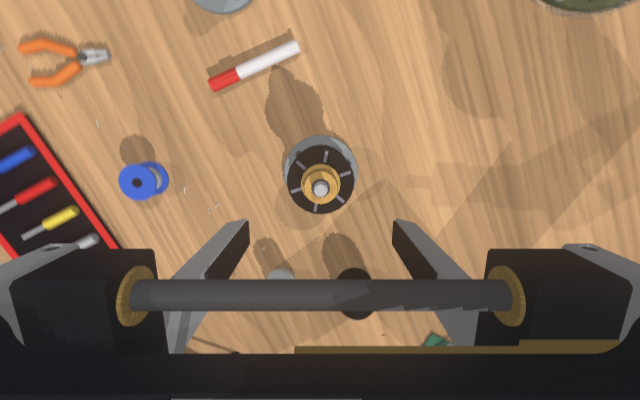

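The wrist view shows the nut and stud at about (320,186), centred between the fingers. I take a second view from a shifted place and measure both.

```bash
cat >> h.py <<'E'
def crop(p,c,n,w=50,f=8):
    u,v=int(c[0])-w,int(c[1])-w; u=max(u,0);v=max(v,0)
    return cv2.resize(cv2.cvtColor(p['pixels'],cv2.COLOR_RGB2BGR)[v:v+2*w,u:u+2*w],None,fx=f,fy=f,interpolation=cv2.INTER_CUBIC),(u,v)
E
cp='import pickle
from h import *
import sys
p=vision.camera("wrist"); pickle.dump(p,open(sys.argv[1]+".pkl","wb"))'
python3 -c "$cp" A
python3 -m pendant '[-0.12,0.08,0,0,0,0,1,-0.12,0.08,0,0,0,0,1,-0.12,0.08,0,0,0,0,1,-0.12,0.08,0,0,0,0,1]'
python3 -c "$cp" B
python3 - <<'E'
from h import *
import pickle
ims=[]
for n in 'AB':
    p=pickle.load(open(n+'.pkl','rb')); c=proj(p,[.452,.183,.117]); im,o=crop(p,c,n,40,5); print(n,c,'origin',o,-p['R'].T@p['t']); ims.append(im)
cv2.imwrite('pics/ab.png',np.hstack(ims))
E
```

```text
time_s: 2.9
ee_pos: [0.4368, 0.2552, 0.2236]
eef_rot: [3.142, -0.0, -1.954]
force: [0.1, -0.9, -0.2]
grip_width: 0.094
grip_force: 0.0
A [319.83997926 188.30213903] origin (279, 148) [0.42578413 0.12103562 0.43422364]
B [282.42661838 133.66552846] origin (242, 93) [0.4111113  0.19163742 0.43411214]
```

View pics/ab.png

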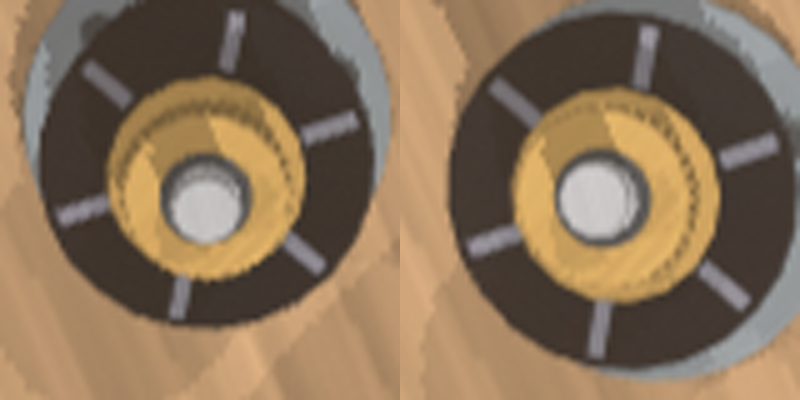

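Both crops show the stud tip: at A crop (204,210) and B crop (194,201). The flange centre is at B (223,190).

```bash
python3 - <<'E'
from h import *
import pickle
A,B=[pickle.load(open(n+'.pkl','rb')) for n in 'AB']
pa=(319.4,189.7); pb=(280.4,132.8)
print(tri([(A,pa),(B,pb)])); print(atz(A,pa,.132),atz(B,pb,.132)); print('flange',atz(B,(285.8,130.6),.082))
for p,n in((A,'A'),(B,'B')):
  hsv=cv2.cvtColor(p['pixels'],cv2.COLOR_RGB2HSV).astype(int); c=proj(p,[.452,.183,.1]).astype(int)
  # dark flange ellipse
  m=(p['pixels'].max(2)<75).astype(np.uint8); m[:c[1]-45]=0;m[c[1]+45:]=0;m[:,:c[0]-45]=0;m[:,c[0]+45:]=0
  cs,_=cv2.findContours(m,cv2.RETR_EXTERNAL,cv2.CHAIN_APPROX_NONE); k=max(cs,key=cv2.contourArea); e=cv2.fitEllipse(cv2.convexHull(k)); print(n,'flange ell',np.round(e[0],1),np.round(e[1],1),atz(p,e[0],.082).round(4))
o=status.get_obs(); print(o['ee_pos'],o['eef_rot'],o['qpos'][5])
E
```

```text
(array([0.45196018, 0.18177052, 0.12967811]), [array([-0.,  0.]), array([ 0., -0.])])
[0.45177013 0.18130967 0.132     ] [0.45163906 0.18184386 0.132     ]
flange [0.45136295 0.18027996 0.082     ]
A flange ell [319.7 179. ] [65.8 67.9] [0.4507 0.1789 0.082 ]
B flange ell [286.  130.6] [68.4 70.7] [0.4511 0.1804 0.082 ]
[0.43702617 0.25474268 0.22371522] [-3.14155356e+00 -2.25615504e-04 -1.95450674e+00] -2.3024099193315912
```

```bash
python3 -m pendant '[0.125,-0.082,0,0,0,0,1,0.125,-0.082,0,0,0,0,1,0.125,-0.082,0.08,0,0,0,1,0.125,-0.082,0.16,0,0,0,1,0.125,-0.082,0.16,0,0,0,1,0.125,-0.082,0.16,0,0,0,1,0.125,-0.082,0.16,0,0,0,1]' 38
python3 -c "
from h import *
o=status.get_obs();print(o['ee_pos'],o['eef_rot'],o['qpos'],o['moment'])"
```

```text
time_s: 3.65
ee_pos: [0.4527, 0.182, 0.146]
eef_rot: [-3.139, 0.002, -1.954]
force: [0.7, 0.3, -0.2]
grip_width: 0.094
grip_force: 0.0
[0.45269758 0.18204729 0.14595668] [-3.13927301e+00  1.85608317e-03 -1.95401799e+00] [ 3.07296626e-01  1.85766865e-01  1.72997608e+00 -4.95573025e-05
  1.22287925e+00 -2.45105539e+00] [0.03896827 0.02106415 0.03218713]
```

```bash
python3 -m pendant '[0.002,0.001,0.05,0,0,0,1,0.002,0.001,0.09,0,0,0,1,0.002,0.001,0.09,0,0,0,1,0.002,0.001,0.09,0,0,0,1,0.002,0.001,0.09,0,0,0,1,0.002,0.001,0.09,0,0,0,1]' 38
```

```text
time_s: 4.25
ee_pos: [0.4514, 0.1814, 0.1]
eef_rot: [-3.14, 0.001, -1.954]
force: [-0.2, 0.5, 0.0]
grip_width: 0.0942
grip_force: 0.0
```

```bash
python3 -m pendant '[0,0,0,0,0,0,-1,0,0,0,0,0,0,-1,0,0,0,0,0,0,-1,0,0,0,0,0,0,-1,0,0,0,0,0,0,-1,0,0,0,0,0,0,-1,0,0,0,0,0,0,-1,0,0,0,0,0,0,-1,0,0,0,0,0,0,-1,0,0,0,0,0,0,-1]' 38; python3 -c "
from h import *
o=status.get_obs();print(o['moment'],o['qpos'][5])"
```

```text
time_s: 5.25
ee_pos: [0.4508, 0.1812, 0.0988]
eef_rot: [-3.142, 0.0, -1.954]
force: [-0.5, -0.4, 0.7]
grip_width: 0.0172
grip_force: 0.0
[ 0.03672093  0.07936459 -0.05652728] -2.4519783057152007
```

The width reads 17 mm, less than the 38 mm grip diameter, so I look before doing anything.

```bash
python3 - <<'E'
from h import *
o=status.get_obs(); print({k:np.round(o[k],3) for k in ('time_s','ee_pos','grip_width','grip_force','force','moment')})
ims=[]
for n in ('scene','wrist'):
    p=vision.camera(n); c=proj(p,[.4515,.181,.11]); print(n,c); im,_=crop(p,c,n,45 if n=='scene' else 100,400/(90 if n=='scene' else 200)); ims.append(cv2.resize(im,(400,400)))
cv2.imwrite('pics/g1.png',np.hstack(ims))
E
```

```text
{'time_s': np.float64(5.25), 'ee_pos': array([0.451, 0.181, 0.099]), 'grip_width': np.float64(0.017), 'grip_force': np.float64(0.0), 'force': array([-0.468, -0.36 ,  0.744]), 'moment': array([ 0.037,  0.079, -0.057])}
scene [399.43245102 220.92669955]
wrist [319.81476842 223.95830195]
```

View pics/g1.png

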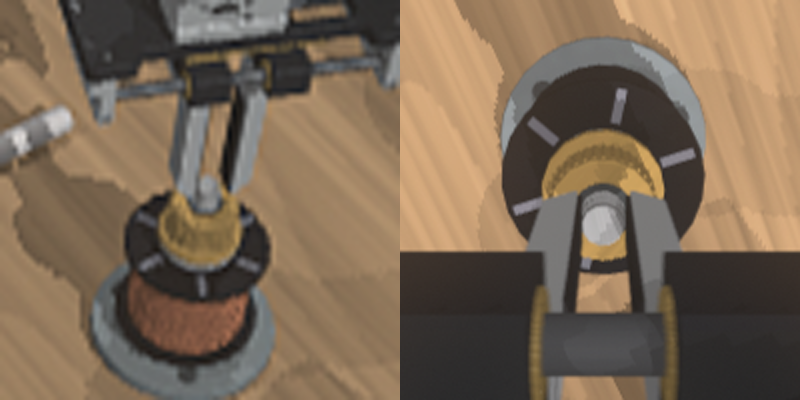

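```bash
python3 - <<'E'
from h import *
p=vision.camera('scene');q=vision.camera('wrist')
o=status.get_obs(); y=np.array([-.927,.374,0])
for z in (.095,.099,.117,.125):
    for s in (-1,1):
        X=np.array([.451,.181,z])+s*.012*y
        c=proj(p,[.4515,.181,.11]); cw=proj(q,[.4515,.181,.11])
        print(z,s,'scene crop',((proj(p,X)-c.astype(int)+45)*400/90).round(),'wrist crop',((proj(q,X)-cw.astype(int)+100)*2+[400,0]).round())
for z in (.094,.117,.132): print('axis',z,((proj(p,[.4515,.181,z])-c.astype(int)+45)*400/90).round(),((proj(q,[.4515,.181,z])-cw.astype(int)+100)*2+[400,0]).round())
print(o['grip_width'],o['grip_force'],o['ee_pos'],o['time_s'])
E
```

```text
0.095 -1 scene crop [179. 224.] wrist crop [570. 189.]
0.095 1 scene crop [220. 218.] wrist crop [632. 189.]
0.099 -1 scene crop [180. 219.] wrist crop [570. 192.]
0.099 1 scene crop [221. 214.] wrist crop [633. 192.]
0.117 -1 scene crop [184. 198.] wrist crop [567. 208.]
0.117 1 scene crop [225. 193.] wrist crop [636. 208.]
0.125 -1 scene crop [185. 189.] wrist crop [566. 216.]
0.125 1 scene crop [226. 184.] wrist crop [637. 216.]
axis 0.094 [199. 222.] [600. 188.]
axis 0.117 [203. 196.] [600. 208.]
axis 0.132 [207. 178.] [600. 224.]
0.005951388144391188 5.227516600862145 [0.45113579 0.18134559 0.09930954] 5.45
```

```bash
python3 -m pendant '[0,0,0,0,0,0,-1,0,0,0,0,0,0,-1,0,0,0,0,0,0,-1]' 38; python3 - <<'E'
from h import *
ims=[]
for n in ('scene','wrist'):
    p=vision.camera(n); c=proj(p,[.4515,.181,.12]); w=30 if n=='scene' else 60
    im,o=crop(p,c,n,w,400/(2*w)); print(n,c,o); ims.append(cv2.resize(im,(400,400)))
cv2.imwrite('pics/g2.png',np.hstack(ims))
E
```

```text
time_s: 5.75
ee_pos: [0.4519, 0.1816, 0.1005]
eef_rot: [-3.139, 0.002, -1.954]
force: [-1.4, -1.8, 15.4]
grip_width: 0.0007
grip_force: 7.4
scene [399.91331846 218.31829873] (369, 188)
wrist [320.78396156 226.91305715] (260, 166)
```

View pics/g2.png

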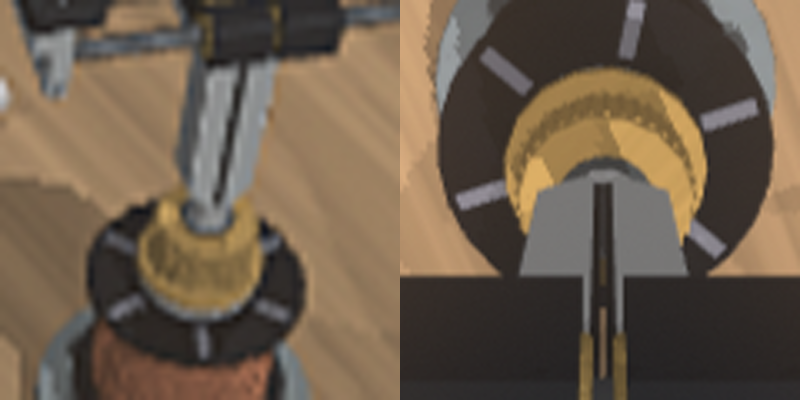

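```bash
python3 - <<'E'
from h import *
import pickle
A=pickle.load(open('A.pkl','rb')); print(A['K'][0],A['R'][2])
x=np.array([-.37,-.929,0]);y=np.array([-.929,.37,0])
for z in (.224,.24,.256):
  for dx in (-.008,.008):
    T=np.array([.452,.184,z])
    print(z,dx,[proj(A,T+dx*x+s*.047*y).round(1) for s in(-1,1)],[proj(A,T+dx*x+s*.0595*y).round(1) for s in(-1,1)])
E
python3 -c "
from h import *
o=status.get_obs();print({k:np.round(o[k],4) for k in o})"
```

```text
[289.10357436   0.         320.41338296] [ 0.08873926  0.21591356 -0.97237168]
0.224 -0.008 [array([258.8, 228.8]), array([381.1, 228.3])] [array([242.6, 228.9]), array([397.4, 228.2])]
0.224 0.008 [array([257.7, 208.8]), array([382. , 208.2])] [array([241.1, 208.9]), array([398.6, 208.2])]
0.24 -0.008 [array([254.2, 236.5]), array([385.7, 235.9])] [array([236.7, 236.6]), array([403.2, 235.9])]
0.24 0.008 [array([252.8, 215.1]), array([386.7, 214.5])] [array([235. , 215.2]), array([404.6, 214.4])]
0.256 -0.008 [array([248.7, 245.5]), array([390.9, 244.8])] [array([229.8, 245.6]), array([409.9, 244.8])]
0.256 0.008 [array([247.2, 222.5]), array([392.2, 221.8])] [array([227.9, 222.6]), array([411.5, 221.7])]
{'time_s': np.float64(5.85), 'qpos': array([ 0.3068,  0.2358,  1.7834,  0.    ,  1.1189, -2.452 ]), 'joint_vel': array([ 0.0005,  0.0003, -0.0003,  0.0006, -0.0022, -0.0011]), 'tau': array([ 2.76600e-01, -3.91025e+01, -2.68034e+01,  8.90000e-02,
       -1.87600e-01,  5.80000e-03]), 'ee_pos': array([0.4519, 0.1816, 0.1005]), 'eef_rot': array([-3.1389e+00,  2.2000e-03, -1.9536e+00]), 'force': array([ 0.4024, -1.3165, 14.6162]), 'moment': array([-0.0953,  0.1463, -0.0094]), 'grip_force': np.float64(7.4401), 'grip_width': np.float64(0.0007)}
```

The finger corners in the first wrist view, at (248,222) and (392,222), fit a tip 32 mm higher than the reported TCP. The fingers have also just shut on top of the 132 mm stud while reading z=0.100. So the real tips stand 32 mm above the reported TCP. I open, lift a little, then go 32 mm lower.

```bash
python3 -m pendant '[0,0,-0.02,0,0,0,-1,0,0,-0.02,0,0,0,-1,0,0,-0.02,0,0,0,1,0,0,-0.02,0,0,0,1,0,0,-0.02,0,0,0,1,0,0,-0.02,0,0,0,1,0,0,-0.02,0,0,0,1,0,0,-0.02,0,0,0,1,0,0,-0.02,0,0,0,1,0,0,-0.02,0,0,0,1,0,0,-0.02,0,0,0,1,0,0,-0.02,0,0,0,1]' 38; python3 - <<'E'
from h import *
p=vision.camera('wrist'); c=proj(p,[.4515,.181,.12]); im,o=crop(p,c,'',80,3.5); save(p,'g3f'); cv2.imwrite('pics/g3.png',im); print(o,status.get_obs()['ee_pos'],status.get_obs()['grip_width'])
E
```

```text
time_s: 7.05
ee_pos: [0.4508, 0.1812, 0.1087]
eef_rot: [3.142, -0.0, -1.954]
force: [-0.4, 0.7, -0.4]
grip_width: 0.0768
grip_force: 0.0
(239, 143) [0.45078083 0.18121728 0.10872565] 0.08103623180419055
```

View pics/g3.png

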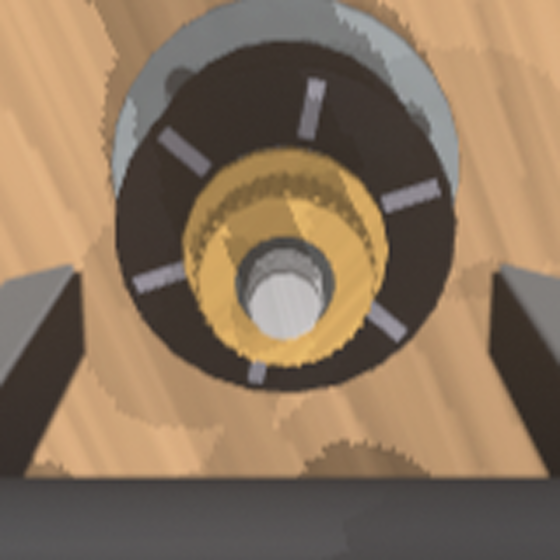

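The fingers now straddle the nut, with the stud tip at crop (285,302), centred. I descend.

```bash
python3 -m pendant '[0,-0.001,0.03,0,0,0,1,0,-0.001,0.06,0,0,0,1,0,-0.001,0.084,0,0,0,1,0,-0.001,0.084,0,0,0,1,0,-0.001,0.084,0,0,0,1,0,-0.001,0.084,0,0,0,1]' 38 && python3 -m pendant '[0,0,0,0,0,0,-1,0,0,0,0,0,0,-1,0,0,0,0,0,0,-1,0,0,0,0,0,0,-1,0,0,0,0,0,0,-1,0,0,0,0,0,0,-1,0,0,0,0,0,0,-1,0,0,0,0,0,0,-1,0,0,0,0,0,0,-1,0,0,0,0,0,0,-1]' 38; python3 -c "
from h import *
o=status.get_obs();print(o['moment'],o['qpos'])"
```

```text
time_s: 7.7
ee_pos: [0.4517, 0.1812, 0.0674]
eef_rot: [-3.141, 0.001, -1.954]
force: [-0.0, 0.7, 0.8]
grip_width: 0.0939
grip_force: 0.0
time_s: 8.7
ee_pos: [0.4512, 0.1811, 0.0667]
eef_rot: [3.141, -0.0, -1.954]
force: [-1.7, 0.8, 1.1]
grip_width: 0.0374
grip_force: 38.0
[ 0.24185849  0.38594984 -0.02563127] [ 3.06213616e-01  2.81944116e-01  1.81355155e+00  9.82111683e-05
  1.04630690e+00 -2.45263121e+00]
```

```bash
cat > s.py <<'E'
from h import *
o=status.get_obs();print('M',o['moment'].round(3),'F',o['force'].round(1),'j6',o['qpos'][5].round(3),'z',o['ee_pos'][2].round(4))
E
python3 -m pendant '[0,0,0.001,0,0,0.5,-1,0,0,0.001,0,0,0.5,-1,0,0,0.001,0,0,0.5,-1,0,0,0.001,0,0,0.5,-1,0,0,0.001,0,0,0.5,-1,0,0,0.002,0,0,1,-1,0,0,0.002,0,0,1,-1,0,0,0.002,0,0,1,-1,0,0,0.002,0,0,1,-1,0,0,0.002,0,0,1,-1,0,0,0.002,0,0,1,-1,0,0,0.002,0,0,1,-1]' 38; python3 s.py
```

```text
time_s: 9.9
ee_pos: [0.4503, 0.1835, 0.0657]
eef_rot: [3.138, -0.003, 2.756]
force: [-8.1, 20.1, 1.0]
grip_width: 0.037
grip_force: 38.0
M [3.921 1.619 0.008] F [-8.1 20.1  1. ] j6 -0.879 z 0.0657
```

```bash
python3 -m pendant '[0.0035,0.004,0,0,0,0,-1,0.0035,0.004,0,0,0,0,-1,0.0035,0.004,0,0,0,0,-1]' 38; python3 s.py
```

```text
time_s: 10.2
ee_pos: [0.4501, 0.1837, 0.0657]
eef_rot: [3.142, -0.001, 2.759]
force: [-4.3, 2.5, 2.4]
grip_width: 0.0371
grip_force: 38.0
M [ 0.572  0.903 -0.006] F [-4.3  2.5  2.4] j6 -0.877 z 0.0657
```

```bash
python3 -m pendant '[0,0,0.001,0,0,0.5,-1,0,0,0.001,0,0,0.5,-1,0,0,0.001,0,0,0.5,-1,0,0,0.001,0,0,0.5,-1,0,0,0.001,0,0,0.5,-1,0,0,0.002,0,0,1,-1,0,0,0.002,0,0,1,-1,0,0,0.002,0,0,1,-1,0,0,0.002,0,0,1,-1,0,0,0.002,0,0,1,-1,0,0,0.002,0,0,1,-1,0,0,0.002,0,0,1,-1]' 38; python3 s.py
```

```text
time_s: 11.4
ee_pos: [0.4526, 0.1846, 0.0649]
eef_rot: [3.138, -0.005, 1.185]
force: [13.8, 11.6, -11.7]
grip_width: 0.0374
grip_force: 38.0
M [ 2.107 -2.465  0.016] F [ 13.8  11.6 -11.7] j6 0.697 z 0.0649
```

```bash
python3 -m pendant '[0.004,0.002,0.002,0,0,0,-1,0.004,0.002,0.002,0,0,0,-1,0.004,0.002,0.002,0,0,0,-1]' 38; python3 s.py
```

```text
time_s: 11.7
ee_pos: [0.4528, 0.1849, 0.0646]
eef_rot: [3.14, -0.001, 1.188]
force: [-2.2, -0.3, 9.6]
grip_width: 0.0368
grip_force: 38.0
M [-0.258  0.659 -0.052] F [-2.2 -0.3  9.6] j6 0.696 z 0.0646
```

```bash
python3 -m pendant '[-0.001,0.002,0,0,0,0.5,-1,-0.001,0.002,0,0,0,0.5,-1,-0.001,0.002,0,0,0,0.5,-1,-0.001,0.002,0,0,0,0.5,-1,-0.001,0.002,0,0,0,0.5,-1,-0.002,0.004,0.001,0,0,1,-1,-0.002,0.004,0.001,0,0,1,-1,-0.002,0.004,0.001,0,0,1,-1,-0.002,0.004,0.001,0,0,1,-1,-0.002,0.004,0.001,0,0,1,-1,-0.002,0.004,0.001,0,0,1,-1,-0.002,0.004,0.001,0,0,1,-1]' 38; python3 s.py
```

```text
time_s: 12.9
ee_pos: [0.454, 0.1823, 0.0642]
eef_rot: [3.14, -0.001, -0.385]
force: [-5.9, -8.2, 14.1]
grip_width: 0.0376
grip_force: 38.0
M [-1.588  1.318  0.276] F [-5.9 -8.2 14.1] j6 2.265 z 0.0642
```

```bash
python3 -m pendant '[-0.001,0,-0.001,0,0,0.06,-1,-0.001,0,-0.001,0,0,0.12,-1,-0.001,0,-0.001,0,0,0.12,-1,-0.001,0,-0.001,0,0,0.12,-1]' 38; python3 s.py; python3 s.py
```

```text
time_s: 13.3
ee_pos: [0.4533, 0.1822, 0.0642]
eef_rot: [3.14, -0.001, -0.572]
force: [-5.2, -9.3, 9.4]
grip_width: 0.0374
grip_force: 38.0
M [-1.827  1.047 -0.028] F [-5.2 -9.3  9.4] j6 2.452 z 0.0642
M [-1.827  1.047 -0.028] F [-5.2 -9.3  9.4] j6 2.452 z 0.0642
```

The stop isn't certain: Mz read 0.276, then −0.028. I regrip a quarter turn back to keep tightening and watch the moment. The force-free poses put the axis at (0.452, 0.183).

```bash
python3 -m pendant '[0,0,0,0,0,0,0.3,0,0,0,0,0,0,0.3,0,0,0,0,0,0,0.3,0,0,0,0,0,0,0.3,0,0,0,0,0,0,0.3]' 38; python3 s.py;  python3 -m pendant '[0,0,0,0,0,-0.5,0.3,0,0,0,0,0,-0.5,0.3,0,0,0,0,0,-0.5,0.3,0,0,0,0,0,-0.5,0.3,0,0,0,0,0,-0.5,0.3,0,0,0,0,0,-1,0.3,0,0,0,0,0,-1,0.3,0,0,0,0,0,-1,0.3,0,0,0,0,0,-1,0.3,0,0,0,0,0,-1,0.3,0,0,0,0,0,-1,0.3,0,0,0,0,0,-1,0.3]' 38; python3 s.py
```

```text
time_s: 13.8
ee_pos: [0.4531, 0.1836, 0.0637]
eef_rot: [3.142, 0.0, -0.571]
force: [1.0, -0.6, 0.1]
grip_width: 0.0609
grip_force: 0.0
M [0.056 0.095 0.017] F [ 1.  -0.6  0.1] j6 2.452 z 0.0637
time_s: 15.0
ee_pos: [0.4531, 0.1836, 0.0637]
eef_rot: [3.142, -0.0, 1.001]
force: [0.3, -0.1, -0.4]
grip_width: 0.061
grip_force: 0.0
M [-0.076  0.12  -0.02 ] F [ 0.3 -0.1 -0.4] j6 0.88 z 0.0637
```

```bash
python3 -m pendant '[-0.002,-0.001,-0.001,0,0,0,0.3,-0.002,-0.001,-0.001,0,0,0,0.3,-0.002,-0.001,-0.001,0,0,0,-1,-0.002,-0.001,-0.001,0,0,0,-1,-0.002,-0.001,-0.001,0,0,0,-1,-0.002,-0.001,-0.001,0,0,0,-1,-0.002,-0.001,-0.001,0,0,0,-1,-0.002,-0.001,-0.001,0,0,0,-1,-0.002,-0.001,-0.001,0,0,0,-1]' 38; python3 s.py
python3 -m pendant '[0,0,0,0,0,0.1,-1,0,0,0,0,0,0.2,-1,0,0,0,0,0,0.2,-1]' 38; python3 s.py
```

```text
time_s: 15.9
ee_pos: [0.452, 0.183, 0.0642]
eef_rot: [-3.141, 0.0, 0.999]
force: [-1.2, 0.9, 0.8]
grip_width: 0.0373
grip_force: 38.0
M [ 0.161  0.476 -0.05 ] F [-1.2  0.9  0.8] j6 0.881 z 0.0642
time_s: 16.2
ee_pos: [0.4521, 0.183, 0.0644]
eef_rot: [3.141, 0.0, 0.683]
force: [-3.2, 0.2, 3.0]
grip_width: 0.0373
grip_force: 38.0
M [0.066 0.721 0.715] F [-3.2  0.2  3. ] j6 1.197 z 0.0644
```

```bash
python3 -m pendant '[0,0,0,0,0,0.05,-1,0,0,0,0,0,0.05,-1]' 38; python3 s.py;python3 -m pendant '[0,0,0,0,0,0.06,-1,0,0,0,0,0,0.06,-1]' 38; python3 s.py; python3 -m pendant '[0,0,0,0,0,0,-1]' 38; python3 s.py
```

```text
time_s: 16.4
ee_pos: [0.4525, 0.1833, 0.0644]
eef_rot: [3.141, -0.001, 0.61]
force: [0.9, 3.4, 1.2]
grip_width: 0.0372
grip_force: 38.0
M [0.649 0.028 0.646] F [0.9 3.4 1.2] j6 1.271 z 0.0644
time_s: 16.6
ee_pos: [0.4525, 0.1832, 0.0645]
eef_rot: [-3.142, -0.001, 0.515]
force: [-0.5, 3.4, 3.1]
grip_width: 0.0374
grip_force: 38.0
M [0.517 0.025 0.146] F [-0.5  3.4  3.1] j6 1.365 z 0.0645
time_s: 16.7
ee_pos: [0.4525, 0.1832, 0.0645]
eef_rot: [-3.141, -0.001, 0.517]
force: [0.2, 4.4, 2.9]
grip_width: 0.0372
grip_force: 38.0
M [ 0.623 -0.009  0.138] F [0.2 4.4 2.9] j6 1.363 z 0.0645
```

The moment saturates at about 0.7 N m while the hand slips round, against a thread drag of 0.05, so the nut has bottomed. Now I back it off 90°, rising 1 mm.

```bash
python3 -m pendant '[0,0,-0.001,0,0,-0.5,-1,0,0,-0.001,0,0,-0.5,-1,0,0,-0.001,0,0,-0.5,-1,0,0,-0.001,0,0,-0.5,-1,0,0,-0.001,0,0,-0.5,-1,0,0,-0.002,0,0,-1,-1,0,0,-0.002,0,0,-1,-1,0,0,-0.002,0,0,-1,-1,0,0,-0.002,0,0,-1,-1,0,0,-0.002,0,0,-1,-1,0,0,-0.002,0,0,-1,-1,0,0,-0.002,0,0,-1,-1]' 38; python3 s.py; python3 -m pendant '[0,0,0,0,0,0,-1,0,0,0,0,0,0,-1,0,0,0,0,0,0,-1]' 38; python3 s.py
```

```text
time_s: 17.9
ee_pos: [0.4518, 0.1834, 0.0655]
eef_rot: [-3.141, -0.001, 2.09]
force: [-4.6, 5.1, 5.9]
grip_width: 0.0372
grip_force: 38.0
M [ 1.015e+00  8.820e-01 -1.000e-03] F [-4.6  5.1  5.9] j6 -0.21 z 0.0655
time_s: 18.2
ee_pos: [0.4518, 0.1834, 0.0654]
eef_rot: [-3.141, -0.001, 2.087]
force: [-4.8, 5.6, 6.6]
grip_width: 0.0372
grip_force: 38.0
M [0.951 0.881 0.038] F [-4.8  5.6  6.6] j6 -0.207 z 0.0654
```

```bash
python3 -c "
from station import order
print(order.hand_in())"
```

```text
the job is handed in; nothing more can be done
None
```

I screwed the large reel's nut down until it bottomed out (the hand slipped round it at about 0.7 N m), backed it off 90° by the measured hand angle, and handed in with the fingers still gripping it at 38 N; I did not check by picture that the nut followed the hand, and the hand-in returned no verdict.

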